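# Bar the pump flywheel to its timing notch and lock it

### The arm

A 6-joint arm with a two-finger parallel gripper is mounted at the origin on a cart in front of the work surface, level with it; the furniture and walls round the work are solid. World frame = base frame: x ahead of the robot, y to its left, z up, the work surface at z = 0. Lengths are in m, angles in degrees, forces in N, time in s.
With the tool pointing down it reaches from about 0.3 to 0.75 m from the base axis. Payload 8.5 kg.
Tool frame: the origin (TCP) lies midway between the tips of the shut fingers; the grasp point (between the pads) lies 19 mm behind it; z points along the fingers, y is the line along which they close (so a half turn about z gives the same grasp; the last joint's range is limited). The gripper opens to 85 mm and grips with 20 to 120 N. Pads are 22 mm wide; open, the fingers measure 114 mm over their backs; the gripper's body (76 mm by 85 mm) begins 54 mm behind the grasp point. The pads swing forward as they close: fully open they stand 13 mm farther back than shut.
Start: joints at [-76.965, 21.807, 74.336, -0, 83.858, -12.336], TCP at [0.236, -0.497, 0.231] pointing down, gripper open.
Joint ranges: [-178.18, 178.18], [-50.72, 133.34], [12.68, 142.11], [-81.47, 261.47], [9.98, 163.14], [-165.26, 165.26]. Speed limits (degrees/s): [136.94, 136.94, 180, 180, 180, 180].

### API

Orientations are given as a 3x3 rotation matrix whose columns are the frame's x, y, z axes.
In Python, from rig import env, viewer, recognise, pinpoint gives the robot as it stands.
- The arm moves only by the tool move_arm, never from a script. Its argument "plan" is text: rows parted by semicolons, each of 7 numbers parted by spaces: the shift along the tool's x, y, z in m, then the turn, a rotation vector about the tool's x, y, z in rad, then the finger opening in m, from 0 to 0.0854. A call has 1 to 12 rows; each row shifts and turns the commanded pose from where the row before left it, along the tool's axes as they then stand; what a row does not reach is not made up. A row lasts 1/8 s, in which the tool goes at most 62.5 mm and 10.7 degrees, less where a joint would pass 70% of its speed; a pose out of reach is approached as far as the arm can. A call is refused whole if a number of a shift passes 0.0625 or a number of a turn 0.188, either way. A call with a gripper value outside its range is refused whole. The fingers move at their own pace and stop on an object; "grip_force" is the grip in N (left out, the last holds). Time passes only in rows, so rows that do not move let the fingers close. It gives the time, the measured TCP pose, the force, the opening and the grip force at its end, in the units of the state.
- env.observe(): the state, without advancing time (a new reading comes with each control period).
- viewer.get_image(name): name is "scene" or "top" or "wrist"; returns (picture, depth): 480x640x3 uint8, red, green, blue; 480x640 float32, m along the optical axis (not along the pixel's ray), 0 where there is no reading.
- viewer.calibration(name): a dict with "fx", "fy", "cx", "cy" (pixels), "R" (3x3) and "t" (3): a world point X has camera coordinates R X + t. Camera axes: x right, y down, z forward; pixel columns grow to the right and rows downward; lengths in m; the calibration is good to about 2 mm. A picture is of the moment at which its call begins: read the wrist's pose just before it. calibration takes no time and is no camera call; for the wrist camera it gives the pose at the moment of the call.
- env.close_job(): hands the job in; it is judged then, once.
Trained networks look in the newest picture that a camera, given by its name, has taken for a name from the list of things; names that differ only in an ending like _2 or _b are one class to them, and where a whole thing is asked for, a point or a joint stands for the part that bears it (a point fixed in the world has none). Each returns a list of dicts, best first, with "conf" (0 to 1); they miss things now and then, are a little off and sometimes report something else, mostly with a low value. They report only what shows in the picture. A call takes as long as a camera call.
- recognise(camera, name): "extent" ([centre column, centre row, width, height] in pixels, round what is visible of it).
- pinpoint(camera, name): "pixel" ([column, row] in pixels: a listed point, or the origin of a listed thing).
The state is a dict: "time_s": time; "q": joint angles; "qvel": joint speeds; "joint_efforts": joint torques, N m; "position": TCP position; "tool_rot": TCP orientation; "ft_force": force on the tool from outside, world axes, zero at the start; "wrist_torque": the same for the moment, N m; "grip_width": finger opening in m; "gripper_force": force on a finger pad.
Only numpy, scipy, OpenCV 4.12 (cv2) and the standard library are available. Lean on these libraries where they do the work, as an engineer would, in place of code of your own. Each camera call takes 0.05 s, during which the arm holds its last target. There are 200 camera calls.

### The job

Before the head of this small gas pump is taken off, its crank must be locked at top dead centre. Turn the flywheel by its rim with your fingertips until the timing notch cut in the rim, which starts out of sight in the lower half, is at the very top; then swing the locking pawl over so that its tooth drops fully into the notch. Leave the spanner, the adjustable wrench and the screwdriver where they lie.

Things in the scene. Friction and masses are not known exactly. Their poses are not given: they have to be found in the camera images.
- pump: bench gas pump, fixed; grey base plate 215 x 250 mm, top 18 mm up. Origin: on the bench straight under the flywheel's middle. x: level, in the flywheel's plane, away from the robot to the pawl stand; y: along the shaft, to the robot's left (crankcase at -y); z up. Plate: x -100 to 115, y -200 to 50 mm. Behind the wheel the pawl stand: a post x 85 to 109, y -17 to 17 mm, up to 215 mm
- pump_head (a point): middle of the top of the pump's head, 182 mm above the bench (bolts to 186 mm). Head, finned cylinder and aluminium crankcase below it fill pump x -65 to 65, y -183 to -73 mm; a bearing housing 68 mm across reaches round the shaft to y -60 mm
- wheel_centre (a point): centre of the spoked steel flywheel, 115 mm above the bench, shaft along the pump's y. The wheel is 160 mm across; its rim is 22 mm wide (pump y -11 to 11 mm) and 20 mm thick radially, with flat smooth sides, free for fingers on both sides (49 mm to the bearing housing). Inside the rim: six blades and a hub
- flywheel (a joint): flywheel angle about the pump's +y, rad. At 0 or 6.283 the timing notch is at the very top; as it grows the top of the wheel moves to the pump's +x (away from the robot) and the notch goes top, far side, bottom, near side. Starts between 1.85 and 4.43 (notch in the lower half). Turns endlessly either way, with about 0.04 N m of drag (0.5 N at the rim), and soon stops when let go
- notch (a point): middle of the mouth of the timing notch, at the rim's outer radius (80 mm from wheel_centre). It is the only notch in the rim: a slot across the whole width, 24 mm long along the rim and 14 mm deep, its floor darker than the rim
- pawl (a joint): angle of the locking pawl, rad. 0: arm level over the wheel's top, tooth fully in the notch. About 0.11: tooth resting on the plain rim. 1.57: arm straight up. 2.15: leaning back on its stop away from the wheel (start). The hinge is free: pulled past upright toward the wheel, the 100 g pawl falls by its own weight; lifted, it falls back
- pawl_hinge (a point): the pawl's hinge pin, along the pump's y, at pump x 92 mm, 202 mm above the bench. The tooth hangs under the arm 92 mm from it: 18 mm along the rim, 14 mm across, round-nosed, 10 mm deep in the notch. It drops in when the notch is within about 3 mm of the top, and then really blocks the wheel; on plain rim it stays up
- pawl_grip (a point): middle of the round cross grip at the pawl's free end, 115 mm from the hinge pin (2 mm off the arm's line through the pin, on the side away from the wheel when down): a steel bar 15 mm thick, 30 mm long, parallel to the pump's y. The arm next to it is 14 mm wide and 9 mm thick
- spanner_19: loose steel open-end spanner, 192 mm, lying to the right of the pump; to be left alone
- adjustable_wrench: loose adjustable wrench, 204 mm, bright steel, lying to the left of the pump; to be left alone
- screwdriver_blue: loose screwdriver with a blue handle, 177 mm, lying to the near right; to be left alone

How it is judged (in metres and radians):
At the end, for the whole second after the job is handed in: the notch's mouth is within 7 mm of the flywheel's highest point along the wheel, the pawl is down with its tooth fully in the notch (joint below 0.04 rad), wheel and pawl are at rest; spanner, adjustable wrench and screwdriver within 30 mm of where they lay (value of joint pawl below 0.04 rad and z of notch in the frame of pump above 0.19 m and x of notch in the frame of pump between -0.007 and 0.007 m and velocity of joint flywheel between -0.05 and 0.05 rad/s and velocity of joint pawl between -0.05 and 0.05 rad/s); the robot touches nothing.
It fails at once if the spanner was moved by more than 30 mm (distance of spanner_19 from where it was at the start of the episode above 0.03 m).
It fails at once if the adjustable wrench was moved by more than 30 mm (distance of adjustable_wrench from where it was at the start of the episode above 0.03 m).
It fails at once if the screwdriver was moved by more than 30 mm (distance of screwdriver_blue from where it was at the start of the episode above 0.03 m).
It also fails if it takes over 72 s, if anything falls off the work surface, if the arm or the gripper's body presses on something with over 40 N, if the wrist force passes 120 N, or if a joint passes its speed limit or range.

## Working session

There is one attempt and no reset: what is moved stays moved. The work goes in short steps, Python scripts to look and compute and a tool call to move; the robot and the scene stay as the last step left them, time stands still between calls to the robot, and variables do not carry over. Pictures are saved under pics/ and viewed, at most 10 in all, crops included, and the job is handed in when it is done.

Besides the shell and the picture viewer there is one more tool, called after "Request:" as name(argument=value, ...) on one line, values as JSON. move_arm: Moves the arm, as the interface text tells. Its arguments: {"type":"object","properties":{"plan":{"type":"string"},"grip_force":{"type":"number"}},"required":["plan"]}

```bash
ls; mkdir -p pics
cat > h.py <<'E'
import numpy as np, cv2
from rig import env, viewer, recognise, pinpoint
def snap(c,fn=None):
    im,d=viewer.get_image(c)
    if fn: cv2.imwrite('pics/'+fn,im[:,:,::-1])
    return im,d
def back(c,px,z):  # camera-depth z -> world
    k=viewer.calibration(c); p=np.array([(px[0]-k['cx'])/k['fx']*z,(px[1]-k['cy'])/k['fy']*z,z])
    return np.array(k['R']).T@(p-np.array(k['t']))
def proj(c,X):
    k=viewer.calibration(c); p=np.array(k['R'])@X+np.array(k['t']); return np.array([k['fx']*p[0]/p[2]+k['cx'],k['fy']*p[1]/p[2]+k['cy']])
def tri(obs):  # [(cam,px)]
    A=[];b=[]
    for c,px in obs:
        k=viewer.calibration(c);R=np.array(k['R']);t=np.array(k['t'])
        for i,(f,cc) in enumerate(((k['fx'],k['cx']),(k['fy'],k['cy']))):
            u=(px[i]-cc)/f; A.append(R[i]-u*R[2]); b.append(u*t[2]-t[i])
    return np.linalg.lstsq(np.array(A),np.array(b),rcond=None)[0]
E
python3 - <<'E'
from h import *
np.set_printoptions(precision=4,suppress=True)
s=env.observe(); print(s['time_s'],s['position'],s['tool_rot'])
P={}
for c in('scene','top'):
    im,d=snap(c,c+'0.png')
    for n in('pump','pump_head','wheel_centre','notch','pawl_hinge','pawl_grip'):
        r=pinpoint(c,n)
        if r:
            P[c,n]=r[0]['pixel']; print(c,n,np.round(r[0]['pixel'],1),round(r[0]['conf'],2))
for n in('pump','pump_head','wheel_centre','notch','pawl_hinge','pawl_grip'):
    if ('scene',n) in P and ('top',n) in P: print(n,tri([(c,P[c,n]) for c in('scene','top')]))
for c in('scene','top'):
    k=viewer.calibration(c); print(c,k['fx'],-np.array(k['R']).T@k['t'],np.array(k['R'])[2])
print(env.observe()['time_s'])
E
```

```text
pics
0.0 [ 0.2356 -0.4967  0.2307] [[ 0.9036  0.4284 -0.0003]
 [ 0.4284 -0.9036  0.0014]
 [ 0.0003 -0.0014 -1.    ]]
scene pump [322.2 301.3] 0.84
scene pump_head [334.8 218.4] 0.56
scene wheel_centre [320.2 261.1] 0.66
scene notch [342.7 280.1] 0.7
scene pawl_hinge [282.2 225.1] 0.75
scene pawl_grip [257.4 183.1] 0.73
top pump [296.5 257.4] 0.79
top pump_head [344.3 238. ] 0.74
top wheel_centre [293.4 254.7] 0.93
top notch [304.8 283.3] 0.93
top pawl_hinge [286.2 214.8] 0.84
top pawl_grip [275.9 179.3] 0.74
pump [0.4851 0.0421 0.0061]
pump_head [ 0.5254 -0.0813  0.1751]
wheel_centre [0.4852 0.0455 0.1227]
notch [0.4227 0.0217 0.078 ]
pawl_hinge [0.579  0.0627 0.1993]
pawl_grip [0.6391 0.0786 0.2996]
scene 611.5406067650224 [-0.2405  1.0967  0.8512] [ 0.5021 -0.7265 -0.4692]
top 449.2905522038004 [ 0.3892 -0.0229  1.2734] [ 0.1085  0.0065 -0.9941]
0.7
```

View pics/scene0.png

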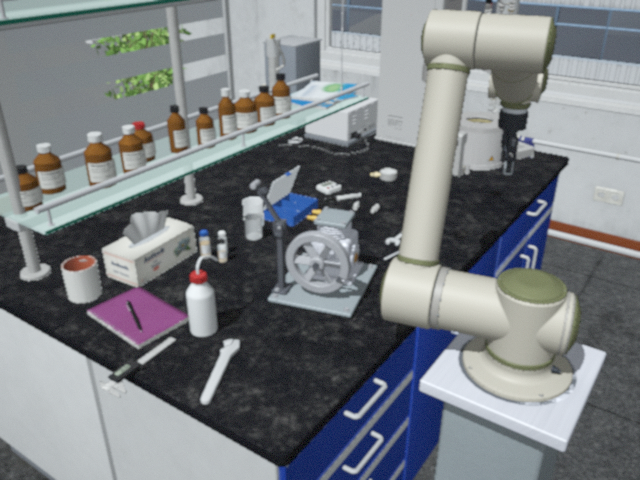

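View pics/top0.png

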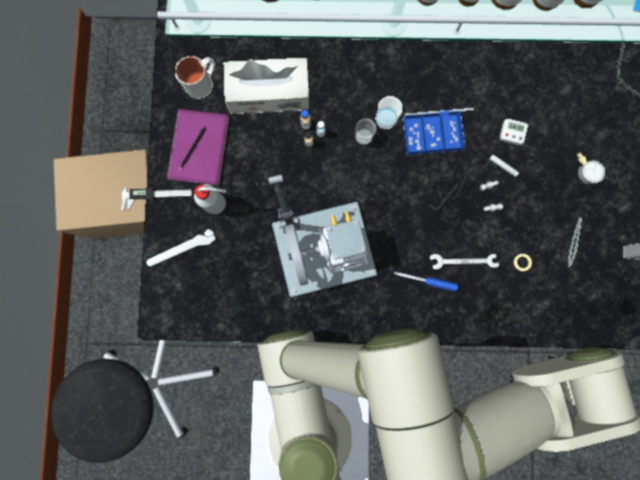

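The scene picture shows the pump at about (322,270), with the wheel towards the camera and the pawl leaning back, its grip at (258,184). In the top picture the pump is at (322,250), the wrench at (180,248), the spanner at (465,261) and the screwdriver at (430,283). The networks' points agree with this. Next I fit the pump pose and plan the approach to a wrist view.

```bash
cat >> h.py <<'E'
from scipy.optimize import least_squares
from scipy.spatial.transform import Rotation as Ro
np.set_printoptions(precision=4,suppress=True)
L={'pump':(0,0,0),'pump_head':(0,-.128,.182),'wheel_centre':(0,0,.115),'pawl_hinge':(.092,0,.202)}
def T(p,X): # pump->world
    c,s=np.cos(p[2]),np.sin(p[2]); X=np.asarray(X,float); return np.array([p[0]+c*X[0]-s*X[1],p[1]+s*X[0]+c*X[1],X[2]])
def toolR(yaw,a,flip=1):
    """tool pointing radially inward at wheel angle a (0 top, + away), tool y along +-pump y"""
    z=np.array([-np.sin(a),0,-np.cos(a)]); y=np.array([0,flip,0.]); x=np.cross(y,z)
    return Ro.from_euler('z',yaw).as_matrix()@np.stack([x,y,z],1)
def rows(p0,R0,way,grip):
    """way: list of (p,R,n) ; prints rows in tool axes"""
    out=[];p,R=np.array(p0,float),np.array(R0)
    for P,Q,n in way:
        P=np.array(P);rv=Ro.from_matrix(R.T@Q).as_rotvec();p1,R1=p,R
        for i in range(1,n+1):
            pn=p1+(P-p1)*i/n; Rn=R1@Ro.from_rotvec(rv*i/n).as_matrix()
            d=R.T@(pn-p); w=Ro.from_matrix(R.T@Rn).as_rotvec()
            out.append(' '.join('%.4f'%v for v in d)+' '+' '.join('%.3f'%v for v in w)+' %g'%grip); p,R=pn,Rn
    print(len(out),'rows'); print('; '.join(out))
E
python3 - <<'E'
from h import *
O={'scene':{'pump':(322.2,301.3),'pump_head':(334.8,218.4),'wheel_centre':(320.2,261.1),'pawl_hinge':(282.2,225.1)},
'top':{'pump':(296.5,257.4),'pump_head':(344.3,238),'wheel_centre':(293.4,254.7),'pawl_hinge':(286.2,214.8)}}
f=lambda p:np.concatenate([proj(c,T(p,L[n]))-O[c][n] for c in O for n in L])
r=least_squares(f,[.485,.045,.2],loss='soft_l1'); p=r.x; print(p,np.degrees(p[2])); print(f(p).reshape(-1,2))
s=env.observe()
print(np.degrees(np.linalg.norm(Ro.from_matrix(np.array(s['tool_rot']).T@toolR(p[2],0,1)).as_rotvec())),np.degrees(np.linalg.norm(Ro.from_matrix(np.array(s['tool_rot']).T@toolR(p[2],0,-1)).as_rotvec())))
k=viewer.calibration('wrist'); print('cam in tool',np.array(s['tool_rot']).T@(-np.array(k['R']).T@k['t']-s['position']),np.array(k['R'])@s['tool_rot'],k['fx'])
E
```

```text
[0.4891 0.041  0.2737] 15.684433324000187
[[-3.9782  0.984 ]
 [-0.2376 -2.5409]
 [-1.9914  1.3599]
 [-0.3419 -0.3796]
 [ 1.8052  1.0138]
 [ 1.063   1.2738]
 [ 2.7534  0.1993]
 [-1.4183  0.295 ]]
170.31558672827575 9.6844133516333
cam in tool [ 0.0729  0.0018 -0.1429] [[ 0.0011  1.      0.0001]
 [-0.9583  0.0011 -0.2859]
 [-0.2859  0.0003  0.9583]] 417.0479006280259
```

Run:
```python
from h import *
s=env.observe(); p=[.489,.041,.2737]; a=np.radians(-30)
rows(s['position'],s['tool_rot'],[(T(p,(.22*np.sin(a),0,.115+.22*np.cos(a))),toolR(p[2],a,-1),12)],.06)
```

```text
12 rows
0.0292 -0.0330 -0.0062 -0.004 0.044 0.014 0.06; 0.0290 -0.0334 -0.0050 -0.004 0.044 0.014 0.06; 0.0288 -0.0338 -0.0039 -0.004 0.044 0.014 0.06; 0.0284 -0.0341 -0.0028 -0.004 0.044 0.014 0.06; 0.0281 -0.0345 -0.0017 -0.004 0.044 0.014 0.06; 0.0276 -0.0349 -0.0006 -0.004 0.044 0.014 0.06; 0.0272 -0.0353 0.0005 -0.004 0.044 0.014 0.06; 0.0266 -0.0357 0.0015 -0.004 0.044 0.014 0.06; 0.0260 -0.0360 0.0025 -0.004 0.044 0.014 0.06; 0.0254 -0.0364 0.0035 -0.004 0.044 0.014 0.06; 0.0247 -0.0368 0.0045 -0.004 0.044 0.014 0.06; 0.0240 -0.0371 0.0054 -0.004 0.044 0.014 0.06
```

Request:
move_arm(plan="0.029 -0.033 -0.006 -0.004 0.044 0.014 0.06; 0.029 -0.0335 -0.005 -0.004 0.044 0.014 0.06; 0.029 -0.034 -0.004 -0.004 0.044 0.014 0.06; 0.0285 -0.034 -0.003 -0.004 0.044 0.014 0.06; 0.028 -0.0345 -0.002 -0.004 0.044 0.014 0.06; 0.0275 -0.035 -0.0005 -0.004 0.044 0.014 0.06; 0.027 -0.035 0.0005 -0.004 0.044 0.014 0.06; 0.0265 -0.0355 0.0015 -0.004 0.044 0.014 0.06; 0.026 -0.036 0.0025 -0.004 0.044 0.014 0.06; 0.0255 -0.0365 0.0035 -0.004 0.044 0.014 0.06; 0.0245 -0.037 0.0045 -0.004 0.044 0.014 0.06; 0.024 -0.037 0.0055 -0.004 0.044 0.014 0.06", grip_force=20)

```text
time_s: 2.2
position: [0.383, 0.0121, 0.3063]
tool_rot: [[0.831, 0.266, 0.49], [0.23, -0.964, 0.133], [0.507, 0.003, -0.862]]
ft_force: [0.3, -0.7, -0.6]
grip_width: 0.0599
gripper_force: 0.0
```

```bash
cat >> h.py <<'E'
def look(names=('wheel_centre','pump_head','pawl_hinge','pawl_grip','notch'),c='wrist',fn=None):
    s=env.observe(); im,d=snap(c,fn); o={}
    for n in names:
        k=viewer.calibration(c); r=pinpoint(c,n)
        if r:
            o[n]=r[0]['pixel']; print(n,np.round(o[n],1),round(r[0]['conf'],2))
    return im,d,o
E
python3 - <<'E'
from h import *
s=env.observe(); print(s['time_s'],s['position'],s['tool_rot'],s['qvel'])
im,d,o=look(fn='w1.png')
p=[.489,.041,.2737]
for n in L: print(n,proj('wrist',T(p,L[n])))
np.save('d1.npy',d)
E
```

```text
2.2 [0.383  0.0121 0.3063] [[ 0.8305  0.2657  0.4895]
 [ 0.2303 -0.964   0.1326]
 [ 0.5071  0.0026 -0.8619]] [ 67.8646  -4.0204   1.8784  -2.2757 -37.9039  66.8699]
pump_head [494.6 164.9] 0.63
pawl_hinge [320.7  36.2] 0.63
pump [314.6631 227.899 ]
pump_head [488.6502 165.6629]
wheel_centre [313.9382 195.7054]
pawl_hinge [312.9541  38.4058]
```

View pics/w1.png

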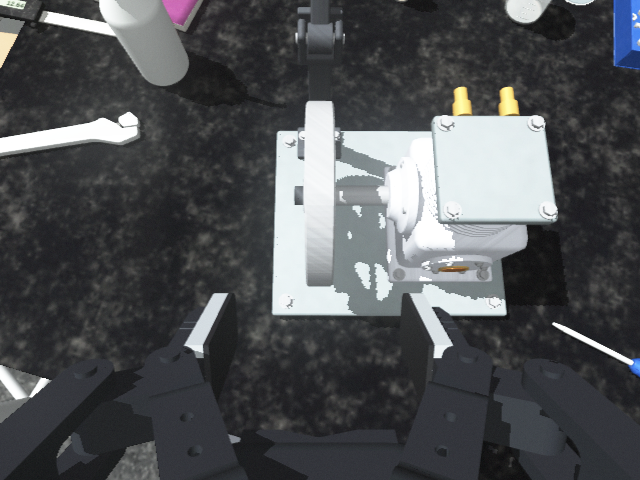

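The wrist picture shows the rim edge-on at columns 305–335, rows 100–285, with the hinge at (320,38), the head at (493,168) and no notch in sight. I fit the wheel from depth now that the arm is at rest.

```bash
cat >> h.py <<'E'
def cloud(d,c='wrist'):
    k=viewer.calibration(c); v,u=np.nonzero(d>0); z=d[v,u]
    P=np.stack([(u-k['cx'])/k['fx']*z,(v-k['cy'])/k['fy']*z,z],1); return (P-np.array(k['t']))@np.array(k['R']),u,v
def local(p,W): # world->pump
    c,s=np.cos(p[2]),np.sin(p[2]); D=W-np.array([p[0],p[1],0]); return np.stack([c*D[:,0]+s*D[:,1],-s*D[:,0]+c*D[:,1],D[:,2]],1)
E
python3 - <<'E'
from h import *
s=env.observe(); print(s['time_s'],s['position'],np.abs(s['qvel']).max())
im,d,o=look()
W,u,v=cloud(d); p=np.array([.489,.041,.2737])
for it in range(4):
    X=local(p,W); r=np.hypot(X[:,0],X[:,2]-.115)
    m=(abs(X[:,1])<.016)&(r>.072)&(r<.088)&(X[:,2]>.125)
    Y=X[m]; h=np.polyfit(Y[:,0],Y[:,1],1)
    c=least_squares(lambda q:np.hypot(Y[:,0]-q[0],Y[:,2]-q[1])-.08,[0,.115],loss='soft_l1',f_scale=.002).x
    yc=(np.percentile(Y[:,1],1)+np.percentile(Y[:,1],99))/2
    print(m.sum(),'slope',h,'centre',c,'yc',yc,np.percentile(Y[:,1],[1,99]),'ang',np.degrees(np.arctan2(Y[:,0],Y[:,2]-.115))[[0,-1]])
    p[:2]=T(p,(c[0],yc,0))[:2]; p[2]+=np.arctan(h[0]); print(p)
for n in L: print(n,proj('wrist',T(p,L[n])))
# bench & head height check
X=local(p,W); m=(abs(X[:,0])<.03)&(abs(X[:,1]+.128)<.03); print('head z',np.median(X[m][:,2]))
m=(X[:,0]>-.09)&(X[:,0]<-.08)&(X[:,1]>.02)&(X[:,1]<.04);print('plate z',np.median(X[m][:,2]))
E
```

```text
2.5 [0.383  0.01   0.3058] 1.0066670300004787
pump_head [490.3 159.2] 0.65
pawl_hinge [316.3  37.1] 0.74
5507 slope [-0.0057 -0.0026] centre [0.0021 0.1151] yc -0.0024886444932082225 [-0.0132  0.0082] ang [ 54.1411 -82.515 ]
[0.4917 0.0392 0.268 ]
5507 slope [-0.0002 -0.0001] centre [-0.      0.1151] yc -0.00013045112795813558 [-0.0108  0.0105] ang [ 53.2415 -82.7077]
[0.4917 0.039  0.2678]
5507 slope [-0.  0.] centre [-0.      0.1151] yc -4.3663608524681374e-06 [-0.0107  0.0106] ang [ 53.2409 -82.7076]
[0.4917 0.039  0.2678]
5507 slope [-0.  0.] centre [-0.      0.1151] yc -8.466736206753922e-08 [-0.0107  0.0107] ang [ 53.2409 -82.7076]
[0.4917 0.039  0.2678]
pump [317.1387 226.2321]
pump_head [492.3084 163.9314]
wheel_centre [317.1062 193.5482]
pawl_hinge [317.3983  36.0426]
head z 0.1821940172448502
plate z 0.019813016628105695
```

```bash
cat >> h.py <<'E'
PP=[.4917,.039,.2678]
def pose(a,r): a=np.radians(a); return T(PP,(r*np.sin(a),0,.115+r*np.cos(a))),toolR(PP[2],a,-1)
def arc(a0,a1,r,n):
    out=[]
    for i in range(1,n+1): out.append((*pose(a0+(a1-a0)*i/n,r),1))
    return out
E
python3 - <<'E'
from h import *
s=env.observe(); print(s['q'])
rows(s['position'],s['tool_rot'],[(*pose(-30,.2),1)]+arc(-30,-60,.16,5)+[(*pose(-60,.16),1)],.05)
E
```

```text
[-32.3078 -12.0678 106.0916  23.9692  66.3643  36.3688]
7 rows
0.0019 0.0010 0.0214 0.001 -0.006 0.002 0.05; -0.0167 -0.0000 0.0409 0.000 0.105 -0.000 0.05; -0.0167 0.0000 0.0009 0.000 0.105 -0.000 0.05; -0.0167 0.0000 0.0009 -0.000 0.105 0.000 0.05; -0.0167 -0.0000 0.0009 0.000 0.105 -0.000 0.05; -0.0167 -0.0000 0.0009 -0.000 0.105 0.000 0.05; 0.0000 0.0000 0.0000 0.000 0.000 0.000 0.05
```

Request:
move_arm(plan="0.002 0.001 0.0215 0.001 -0.006 0.002 0.05; -0.017 0 0.041 0 0.105 0 0.05; -0.017 0 0.001 0 0.105 0 0.05; -0.0165 0 0.001 0 0.105 0 0.05; -0.0165 0 0.001 0 0.105 0 0.05; -0.0165 0 0.001 0 0.105 0 0.05; 0 0 0 0 0 0 0.05; 0 0 0 0 0 0 0.05")

```text
time_s: 3.8
position: [0.3641, 0.0029, 0.2026]
tool_rot: [[0.517, 0.272, 0.812], [0.139, -0.962, 0.234], [0.845, -0.009, -0.535]]
ft_force: [-0.9, 0.1, -0.2]
grip_width: 0.0498
gripper_force: 0.0
```

Run:
```python
from h import *
s=env.observe(); print(s['q']); P,R=pose(-60,.16); print(P-s['position'],np.degrees(Ro.from_matrix(np.array(s['tool_rot']).T@R).as_rotvec()))
im,d,o=look()
rows(s['position'],s['tool_rot'],[(*pose(-60,.061),4)],.05)
print(arc and '')
rows(*pose(-60,.061),arc(-60,10,.061,10),.018)
```

```text
[-65.5962  -5.6037 141.7302  71.2886  61.9548 -38.4208]
[-0.006  -0.0006 -0.0076] [-0.6493  2.3581 -0.1851]
wheel_centre [316.8 327. ] 0.18
pump_head [522.1 139.4] 0.78
pawl_hinge [316.9  43.6] 0.77
notch [314.5 323.9] 0.84
4 rows
-0.0014 0.0000 0.0245 -0.003 0.010 -0.001 0.05; -0.0016 -0.0000 0.0245 -0.003 0.010 -0.001 0.05; -0.0019 -0.0001 0.0245 -0.003 0.010 -0.001 0.05; -0.0021 -0.0002 0.0244 -0.003 0.010 -0.001 0.05

10 rows
0.0074 -0.0000 0.0005 0.000 -0.122 -0.000 0.018; 0.0074 0.0000 0.0005 -0.000 -0.122 -0.000 0.018; 0.0074 0.0000 0.0005 0.000 -0.122 0.000 0.018; 0.0074 -0.0000 0.0005 0.000 -0.122 -0.000 0.018; 0.0074 -0.0000 0.0005 -0.000 -0.122 0.000 0.018; 0.0074 0.0000 0.0005 -0.000 -0.122 -0.000 0.018; 0.0074 -0.0000 0.0005 0.000 -0.122 -0.000 0.018; 0.0074 -0.0000 0.0005 0.000 -0.122 0.000 0.018; 0.0074 0.0000 0.0005 -0.000 -0.122 -0.000 0.018; 0.0074 -0.0000 0.0005 0.000 -0.122 0.000 0.018
```

Run:
```python
from h import *
s=env.observe(); im,d,o=look(('notch',))
W,u,v=cloud(d); X=local(PP,W); r=np.hypot(X[:,0],X[:,2]-.115)
m=(abs(X[:,1])<.009)&(r>.055)&(r<.09)&(X[:,0]<0.03); a=np.degrees(np.arctan2(X[m][:,0],X[m][:,2]-.115))
for b in range(-140,0,4):
    q=(a>=b)&(a<b+4)
    if q.sum()>3: print(b,q.sum(),round(np.median(r[m][q])*1e3,1),end=' | ')
if o:
    px=np.round(o['notch']).astype(int); Xn=local(PP,back('wrist',o['notch'],d[px[1],px[0]])[None])[0]; print(Xn)
rows(s['position'],s['tool_rot'],[(*pose(-52,.12),2),(*pose(-52,.061),3)],.05)
rows(*pose(-52,.061),arc(-52,10,.061,9),.018)
```

```text
notch [314.  325.9] 0.82
-112 26 79.9 | -108 51 80.0 | -104 68 80.0 | -100 89 80.1 | -96 114 80.1 | -92 136 80.1 | -88 160 80.0 | -84 180 80.1 | -80 201 80.1 | -76 230 80.2 | -72 242 80.2 | -68 268 80.2 | -64 278 80.1 | -60 310 80.2 | -56 316 80.3 | -52 316 80.3 | -48 334 80.2 | -44 354 80.2 | -40 327 80.3 | -36 318 80.2 | -32 317 80.3 | -28 298 80.2 | -24 286 80.2 | -20 255 80.2 | -16 253 80.2 | -12 216 80.2 | -8 208 80.1 | -4 173 80.2 | [-0.0385  0.0036  0.0179]
5 rows
0.0042 0.0001 0.0197 -0.006 -0.050 0.000 0.05; 0.0052 -0.0001 0.0195 -0.006 -0.050 0.000 0.05; 0.0000 0.0000 0.0197 0.000 0.000 0.000 0.05; -0.0000 -0.0000 0.0197 0.000 0.000 0.000 0.05; 0.0000 0.0000 0.0197 0.000 0.000 0.000 0.05
9 rows
0.0073 -0.0000 0.0004 0.000 -0.120 0.000 0.018; 0.0073 -0.0000 0.0004 -0.000 -0.120 0.000 0.018; 0.0073 -0.0000 0.0004 -0.000 -0.120 -0.000 0.018; 0.0073 0.0000 0.0004 -0.000 -0.120 0.000 0.018; 0.0073 -0.0000 0.0004 0.000 -0.120 -0.000 0.018; 0.0073 -0.0000 0.0004 0.000 -0.120 0.000 0.018; 0.0073 0.0000 0.0004 0.000 -0.120 -0.000 0.018; 0.0073 -0.0000 0.0004 0.000 -0.120 0.000 0.018; 0.0073 -0.0000 0.0004 0.000 -0.120 -0.000 0.018
```

Request:
move_arm(plan="0.004 0 0.0195 -0.006 -0.05 0 0.05; 0.005 0 0.0195 -0.006 -0.05 0 0.05; 0 0 0 0 0 0 0.05; 0 0 0 0 0 0 0.05")

```text
time_s: 4.7
position: [0.3997, 0.0134, 0.1884]
tool_rot: [[0.594, 0.264, 0.76], [0.162, -0.964, 0.209], [0.788, -0.001, -0.616]]
ft_force: [0.0, 0.2, -0.7]
grip_width: 0.0496
gripper_force: 0.0
```

Run:
```python
from h import *
s=env.observe(); print(s['time_s'],s['q'],np.abs(s['qvel']).max()); P,R=pose(-52,.12); print((P-s['position'])@R,np.degrees(Ro.from_matrix(np.array(s['tool_rot']).T@R).as_rotvec()))
rows(s['position'],s['tool_rot'],[(*pose(-52,.061),3)],.05)
```

```text
4.7 [-45.5957  -0.5054 135.2982  76.345   45.1622 -28.8889] 1.63624328236943
[ 0.0009 -0.0004  0.0004] [-0.0234 -0.0063 -0.0431]
3 rows
0.0003 -0.0001 0.0198 -0.000 -0.000 -0.000 0.05; 0.0003 -0.0001 0.0198 -0.000 -0.000 -0.000 0.05; 0.0003 -0.0001 0.0198 -0.000 -0.000 -0.000 0.05
```

Request:
move_arm(plan="0.001 0 0.02 0 0 0 0.05; 0 0 0.02 0 0 0 0.05; 0 0 0.0195 0 0 0 0.05; 0 0 0 0 0 0 0.018; 0 0 0 0 0 0 0.018; 0 0 0 0 0 0 0.018; 0 0 0 0 0 0 0.018", grip_force=25)

```text
time_s: 5.58
position: [0.4441, 0.0277, 0.1526]
tool_rot: [[0.594, 0.268, 0.759], [0.162, -0.963, 0.213], [0.788, -0.004, -0.616]]
ft_force: [9.0, 16.6, -10.0]
grip_width: 0.0214
gripper_force: 29.9
```

Request:
move_arm(plan="0.0073 -0.001 0.0004 0 -0.12 0 0.018; 0.0073 0 0.0004 0 -0.12 0 0.018; 0.0073 0 0.0004 0 -0.12 0 0.018; 0.0073 0 0.0004 0 -0.12 0 0.018")

```text
time_s: 6.08
position: [0.4603, 0.0328, 0.1652]
tool_rot: [[0.794, 0.285, 0.536], [0.225, -0.958, 0.176], [0.564, -0.019, -0.825]]
ft_force: [-3.3, -21.2, 6.5]
grip_width: 0.0214
gripper_force: 38.8
```

Run:
```python
from h import *
s=env.observe(); print(s['ft_force'],s['gripper_force'],s['grip_width']); 
im,d,o=look(('pawl_hinge','notch'))
s=env.observe();print(s['ft_force'],s['time_s'])
P,R=pose(-52+4*6.889,.061); print((P-s['position'])@R,np.degrees(Ro.from_matrix(np.array(s['tool_rot']).T@R).as_rotvec()))
```

```text
[ -3.2966 -21.16     6.5441] 38.80844627972692 0.021385042762998362
notch [317.9 425.2] 0.89
[-12.0206 -29.2157  23.8984] 6.225
[ 0.0073  0.0024 -0.0021] [ -1.5838 -10.0867   0.656 ]
```

Request:
move_arm(plan="0 0.0005 0 0 0 0 0.018; 0 0 0 0 0 0 0.018; 0 0 0 0 0 0 0.018")

```text
time_s: 6.6
position: [0.4607, 0.0329, 0.1654]
tool_rot: [[0.792, 0.287, 0.539], [0.225, -0.958, 0.179], [0.567, -0.021, -0.823]]
ft_force: [-9.9, -24.6, 22.6]
grip_width: 0.0211
gripper_force: 41.9
```

Run:
```python
from h import *
s=env.observe(); print(s['time_s'],s['ft_force'],s['wrist_torque'],s['gripper_force'],s['grip_width'],np.abs(s['qvel']).max())
P,R=pose(-52+4*6.889,.061); print((P-s['position'])@R,np.degrees(Ro.from_matrix(np.array(s['tool_rot']).T@R).as_rotvec()))
im,d,o=look(('notch',),fn='w2.png')
```

```text
6.6 [ -9.9176 -24.6435  22.6247] [-3.1374 -0.5017 -2.372 ] 41.892338432371616 0.02108282218131549 0.12360897162045707
[ 0.0078  0.0024 -0.0021] [ -1.6817 -10.097    0.5762]
notch [319.3 429.4] 0.64
```

View pics/w2.png

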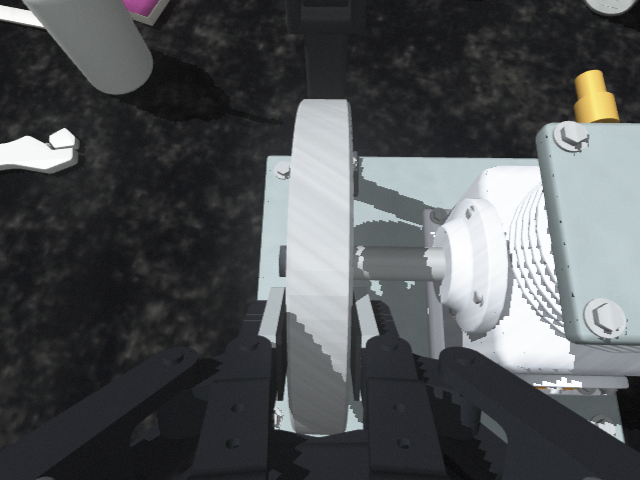

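The picture shows the rim pinched evenly between the pads near (320,330), wheel and pump in place and the notch still below the horizon at about (319,430). The fast rows were cut short, so I continue more slowly from the measured pose.

Run:
```python
from h import *
s=env.observe(); print(s['q'])
rows(s['position'],s['tool_rot'],arc(-34.5,8,.061,12),.018)
```

```text
[-23.7153   7.6187 117.2536  41.1822  35.294   19.8998]
12 rows
0.0012 0.0023 -0.0016 -0.030 -0.063 0.008 0.018; 0.0038 -0.0000 0.0001 0.000 -0.062 0.000 0.018; 0.0038 0.0000 0.0001 0.000 -0.062 -0.000 0.018; 0.0038 -0.0000 0.0001 -0.000 -0.062 0.000 0.018; 0.0038 0.0000 0.0001 -0.000 -0.062 -0.000 0.018; 0.0038 0.0000 0.0001 0.000 -0.062 -0.000 0.018; 0.0038 -0.0000 0.0001 0.000 -0.062 0.000 0.018; 0.0038 -0.0000 0.0001 -0.000 -0.062 -0.000 0.018; 0.0038 0.0000 0.0001 0.000 -0.062 0.000 0.018; 0.0038 -0.0000 0.0001 0.000 -0.062 -0.000 0.018; 0.0038 -0.0000 0.0001 0.000 -0.062 -0.000 0.018; 0.0038 0.0000 0.0001 0.000 -0.062 0.000 0.018
```

Request:
move_arm(plan="0.0012 0.001 -0.0016 -0.015 -0.03 0.004 0.018; 0.0038 0.001 0 -0.015 -0.062 0.004 0.018; 0.0038 0 0.0001 0 -0.062 0 0.018; 0.0038 0 0.0001 0 -0.062 0 0.018; 0.0038 0 0.0001 0 -0.062 0 0.018; 0 0 0 0 0 0 0.018; 0 0 0 0 0 0 0.018", grip_force=25)

```text
time_s: 7.58
position: [0.4731, 0.036, 0.1716]
tool_rot: [[0.915, 0.269, 0.301], [0.254, -0.963, 0.089], [0.314, -0.005, -0.949]]
ft_force: [6.9, -16.9, -1.0]
grip_width: 0.021
gripper_force: 33.9
```

```bash
cat >> h.py <<'E'
def chk(r=.061):
    s=env.observe(); R=np.array(s['tool_rot']); z=Ro.from_euler('z',-PP[2]).as_matrix()@R[:,2]; a=np.degrees(np.arctan2(-z[0],-z[2]))
    X=local(PP,np.array([s['position']]))[0]
    print('t',s['time_s'],'tilt',a,'pos ang',np.degrees(np.arctan2(X[0],X[2]-.115)),'r',np.hypot(X[0],X[2]-.115),'y',X[1],'rotvec err',np.degrees(Ro.from_matrix(R.T@toolR(PP[2],np.radians(a),-1)).as_rotvec()))
    print('F tool',R.T@s['ft_force'],'grip',s['gripper_force'],s['grip_width'],'q',s['q'])
    return s
def rim(d):
    W,u,v=cloud(d); X=local(PP,W); r=np.hypot(X[:,0],X[:,2]-.115)
    m=(abs(X[:,1])<.006)&(r>.055)&(r<.09); a=np.degrees(np.arctan2(X[m][:,0],X[m][:,2]-.115))
    q=r[m]>.078; lo=(r[m]<.074)
    H=np.histogram(a[lo],np.arange(-140,60,2)); print('low-radius bins',[(int(H[1][i]),int(n)) for i,n in enumerate(H[0]) if n>3])
    G=np.histogram(a[q],np.arange(-140,60,2)); print('rim bins',[(int(H[1][i]),int(n)) for i,n in enumerate(G[0]) if n>3][::4])
E
python3 - <<'E'
from h import *
chk(); im,d,o=look(('notch',)); rim(d)
E
```

```text
t 7.575 tilt -18.31708437190102 pos ang -18.269795456420404 r 0.05960382221320263 y 0.0020498387421695307 rotvec err [-0.3396 -0.0005  0.1656]
F tool [ 1.7416 18.1287  1.5232] grip 33.86825709370896 0.02100108593503436 q [-15.3692  11.0655 103.8432  12.4759  50.0487  52.2992]
notch [315.9 423. ] 0.58
low-radius bins []
rim bins [(-64, 19), (-56, 51), (-48, 98), (-40, 145), (-32, 188), (-24, 252), (-16, 286), (-8, 316), (0, 330), (8, 311), (16, 276), (24, 227), (32, 191), (40, 130), (48, 89), (56, 44)]
```

Request:
move_arm(plan="0.0038 0.0005 0.0001 0 -0.062 0 0.018; 0.0038 0.0005 0.0001 0 -0.062 0 0.018; 0.0038 0.0005 0.0001 0 -0.062 0 0.018; 0.0038 0 0.0001 0 -0.062 0 0.018; 0.0038 0 0.0001 0 -0.062 0 0.018; 0.0038 0 0.0001 0 -0.062 0 0.018; 0.0038 0 0.0001 0 -0.062 0 0.018; 0.0038 0 0.0001 0 -0.062 0 0.018; 0 0 0 0 0 0 0.018; 0 0 0 0 0 0 0.018")

```text
time_s: 8.93
position: [0.5012, 0.0436, 0.1734]
tool_rot: [[0.947, 0.269, -0.173], [0.266, -0.963, -0.041], [-0.178, -0.007, -0.984]]
ft_force: [4.2, -8.2, 0.6]
grip_width: 0.0211
gripper_force: 34.5
```

Run:
```python
from h import *
s=chk(); im,d,o=look(('notch',)); rim(d)
```

```text
t 8.925 tilt 10.238952636878254 pos ang 10.075445457393084 r 0.059324375257614546 y 0.0019206687305137605 rotvec err [-0.3525 -0.0011  0.3423]
F tool [ 1.7034  9.0093 -0.9327] grip 34.45136617985554 0.021052051153479627 q [-6.7015 24.6704 80.5294 -3.5145 84.4459 68.2795]
notch [316.8 418.7] 0.68
low-radius bins []
rim bins [(-38, 7), (-30, 39), (-22, 85), (-14, 126), (-6, 177), (2, 226), (10, 279), (18, 309), (26, 328), (34, 310), (42, 291), (50, 252)]
```

Request:
move_arm(plan="0 0.001 0 0 0 0 0.045; 0 0 0 0 0 0 0.045; 0 0 0 0 0 0 0.045; -0.0043 0 0 0 0.07 0 0.045; -0.0043 0 0 0 0.07 0 0.045; -0.0043 0 0 0 0.07 0 0.045; -0.0043 0 0 0 0.07 0 0.045; -0.0043 0 0 0 0.07 0 0.045; -0.0043 0 0 0 0.07 0 0.045; -0.0043 0 0 0 0.07 0 0.045; -0.0043 0 0 0 0.07 0 0.045; 0 0 0 0 0 0 0.045")

```text
time_s: 10.52
position: [0.4673, 0.0373, 0.1695]
tool_rot: [[0.895, 0.274, 0.352], [0.249, -0.962, 0.114], [0.369, -0.015, -0.929]]
ft_force: [-0.6, -0.8, 0.3]
grip_width: 0.0451
gripper_force: 0.0
```

Run:
```python
from h import *
s=chk(); im,d,o=look(('notch',)); rim(d)
rows(s['position'],s['tool_rot'],arc(-20,-50,.062,9),.045)
```

```text
t 10.525 tilt -21.66887370521237 pos ang -23.72057892879315 r 0.05947659011120872 y 0.004834286222972687 rotvec err [-0.9795 -0.0017  0.1947]
F tool [-0.595   0.5852 -0.5488] grip 0.0 0.0451485218832004 q [-16.9584   9.8506 107.0477  17.0217  46.3285  47.3284]
notch [323.6 419.5] 0.56
low-radius bins [(-66, 66), (-64, 26)]
rim bins [(-70, 6), (-46, 119), (-38, 182), (-30, 212), (-22, 267), (-14, 312), (-6, 321), (2, 325), (10, 294), (18, 254), (26, 210), (34, 149), (42, 108), (50, 56)]
9 rows
0.0003 0.0048 -0.0026 -0.017 0.029 0.003 0.045; -0.0036 0.0000 0.0001 0.000 0.058 0.000 0.045; -0.0036 -0.0000 0.0001 -0.000 0.058 -0.000 0.045; -0.0036 -0.0000 0.0001 0.000 0.058 0.000 0.045; -0.0036 -0.0000 0.0001 -0.000 0.058 -0.000 0.045; -0.0036 0.0000 0.0001 -0.000 0.058 0.000 0.045; -0.0036 -0.0000 0.0001 0.000 0.058 0.000 0.045; -0.0036 0.0000 0.0001 -0.000 0.058 -0.000 0.045; -0.0036 0.0000 0.0001 -0.000 0.058 -0.000 0.045
```

Request:
move_arm(plan="0.0003 0.004 -0.002 -0.015 0.03 0.003 0.045; -0.0036 0.001 0 0 0.058 0 0.045; -0.0036 0 0.0001 0 0.058 0 0.045; -0.0036 0 0.0001 0 0.058 0 0.045; -0.0036 0 0.0001 0 0.058 0 0.045; -0.0036 0 0.0001 0 0.058 0 0.045; -0.0036 0 0.0001 0 0.058 0 0.045; -0.0036 0 0.0001 0 0.058 0 0.045; 0 0 0 0 0 0 0.045; 0 0 0 0 0 0 0.045")

```text
time_s: 11.88
position: [0.4499, 0.0267, 0.1575]
tool_rot: [[0.661, 0.266, 0.701], [0.182, -0.964, 0.194], [0.728, -0.001, -0.686]]
ft_force: [-0.1, -0.9, -0.2]
grip_width: 0.0452
gripper_force: 0.0
```

Run:
```python
from h import *
s=chk(); im,d,o=look(('notch',)); rim(d)
if o: px=np.round(o['notch']).astype(int); print(local(PP,back('wrist',o['notch'],d[px[1],px[0]])[None])[0])
```

```text
t 11.875 tilt -46.70134393181591 pos ang -45.68024040428872 r 0.06085499879249676 y -0.0007711099772777855 rotvec err [-0.1031 -0.      0.0286]
F tool [-0.3928  0.8587 -0.0762] grip 0.0 0.045229007876526575 q [-30.7091   8.5758 128.5221  79.4496  32.2947 -23.071 ]
notch [310.1 376.4] 0.67
low-radius bins [(-66, 591), (-64, 134), (-62, 134), (-60, 131), (-58, 153), (-56, 21)]
rim bins [(-92, 26), (-84, 45), (-76, 89), (-68, 144), (-46, 274), (-38, 298), (-30, 304), (-22, 305), (-14, 285), (-6, 234), (2, 182), (10, 142), (18, 98), (26, 54), (34, 24)]
[-0.065   0.0007  0.1455]
```

```bash
cat >> h.py <<'E'
def gap(d,lo,hi):
    W,u,v=cloud(d); X=local(PP,W); r=np.hypot(X[:,0],X[:,2]-.115)
    m=(abs(X[:,1])<.009)&(r>.0785)&(r<.085); a=np.sort(np.degrees(np.arctan2(X[m][:,0],X[m][:,2]-.115)))
    a=a[(a>lo)&(a<hi)]; i=np.argmax(np.diff(a)); print('gap',a[i],a[i+1],'centre',(a[i]+a[i+1])/2,'width',a[i+1]-a[i],'median r',np.median(r[m]))
E
python3 - <<'E'
from h import *
im,d,o=look(()); gap(d,-85,0)
E
```

```text
gap -63.94206705555477 -48.420377998226925 centre -56.18122252689085 width 15.521689057327848 median r 0.0802003590051236
```

Request:
move_arm(plan="0 -0.0005 0 0 0 0 0.018; 0 0 0 0 0 0 0.018; 0 0 0 0 0 0 0.018; 0 0 0 0 0 0 0.018", grip_force=25)

```text
time_s: 12.52
position: [0.4487, 0.029, 0.1573]
tool_rot: [[0.66, 0.269, 0.701], [0.182, -0.963, 0.198], [0.729, -0.003, -0.685]]
ft_force: [-5.5, 5.7, 6.0]
grip_width: 0.0216
gripper_force: 26.8
```

Run:
```python
from h import *
s=chk(); im,d,o=look(()); gap(d,-85,0)
```

```text
t 12.525 tilt -46.76134418441139 pos ang -46.17041647815474 r 0.06113960316351128 y 0.0017392727632189377 rotvec err [-0.3363 -0.0001  0.0506]
F tool [ 1.7346 -7.0032 -6.8223] grip 26.84856588486582 0.02159742535944466 q [-30.5965   8.5272 128.7267  79.6843  32.4292 -23.2966]
gap -64.01329683418705 -48.67556806913361 centre -56.344432451660325 width 15.337728765053434 median r 0.08021723118853276
```

Request:
move_arm(plan="0.0033 0 0.0001 0 -0.053 0 0.018; 0.0033 0 0.0001 0 -0.053 0 0.018; 0.0033 0 0.0001 0 -0.053 0 0.018; 0.0033 0 0.0001 0 -0.053 0 0.018; 0.0033 0 0.0001 0 -0.053 0 0.018; 0.0033 0 0.0001 0 -0.053 0 0.018; 0.0033 0 0.0001 0 -0.053 0 0.018; 0.0033 0 0.0001 0 -0.053 0 0.018; 0 0 0 0 0 0 0.018; 0 0 0 0 0 0 0.018")

```text
time_s: 13.82
position: [0.4692, 0.0346, 0.1715]
tool_rot: [[0.892, 0.267, 0.365], [0.246, -0.964, 0.105], [0.38, -0.004, -0.925]]
ft_force: [-1.4, 7.0, -1.0]
grip_width: 0.0211
gripper_force: 27.3
```

Run:
```python
from h import *
s=chk(); im,d,o=look(()); gap(d,-60,40)
```

```text
t 13.825 tilt -22.31770562092772 pos ang -22.045891921930185 r 0.0609267888183488 y 0.0016934132069112203 rotvec err [-0.2907 -0.0002  0.063 ]
F tool [ 0.0834 -7.1462  1.1819] grip 27.288707338739187 0.02111709178897014 q [-17.1071   9.6098 107.1642  16.9457  45.5425  47.3942]
gap -39.85201852020874 -24.07086567189031 centre -31.961442096049524 width 15.781152848318428 median r 0.08023586880742557
```

Request:
move_arm(plan="0.0038 0 0.0001 0 -0.062 0 0.018; 0.0038 0 0.0001 0 -0.062 0 0.018; 0.0038 0 0.0001 0 -0.062 0 0.018; 0.0038 0 0.0001 0 -0.062 0 0.018; 0.0038 0 0.0001 0 -0.062 0 0.018; 0.0038 0 0.0001 0 -0.062 0 0.018; 0.0038 0 0.0001 0 -0.062 0 0.018; 0.0038 0 0.0001 0 -0.062 0 0.018; 0.0038 0 0.0001 0 -0.062 0 0.018; 0 0 0 0 0 0 0.018; 0 0 0 0 0 0 0.018")

```text
time_s: 15.25
position: [0.5014, 0.0434, 0.1748]
tool_rot: [[0.95, 0.266, -0.164], [0.263, -0.964, -0.041], [-0.169, -0.004, -0.986]]
ft_force: [-2.3, 6.3, -5.9]
grip_width: 0.0213
gripper_force: 26.6
```

Run:
```python
from h import *
s=chk(); im,d,o=look(('notch','pawl_hinge'),fn='w3.png'); gap(d,-40,40)
print(proj('wrist',T(PP,(0,0,.195))))
W,u,v=cloud(d); X=local(PP,W); r=np.hypot(X[:,0],X[:,2]-.115); m=(abs(X[:,1])<.011)&(r<.0685)&(r>.063)&(X[:,2]>.15); print('floor x range',np.percentile(X[m][:,0],[1,50,99]))
```

```text
t 15.25 tilt 9.73647571159949 pos ang 9.976239189887536 r 0.0606900349425068 y 0.001706626520343325 rotvec err [-0.2296 -0.0003  0.1486]
F tool [ 0.4939 -6.6154  5.9537] grip 26.645131073892117 0.02130882979154426 q [-6.752  24.3732 80.7161 -3.4528 84.0405 68.4081]
notch [317.7 374.5] 0.62
pawl_hinge [317.3  97.1] 0.8
gap -7.999068262663122 7.535631913931913 centre -0.2317181743656045 width 15.534700176595035 median r 0.08024050430130751
[317.4232 369.8009]
floor x range [-0.0116 -0.0063 -0.0002]
```

View pics/w3.png

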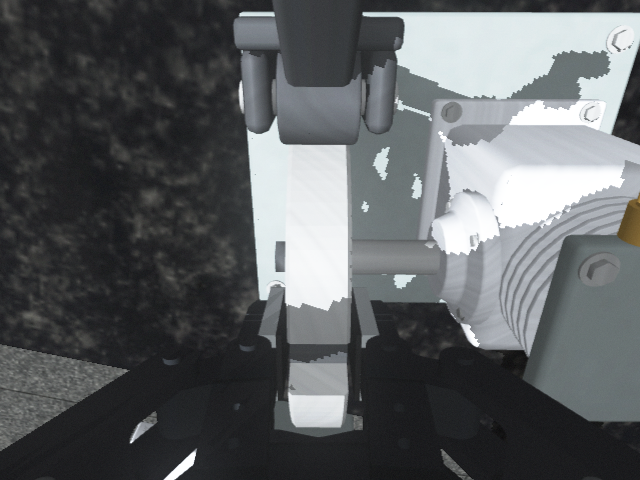

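The picture shows the notch at the top of the rim (about (318,372), predicted top (317,370)) between the pads, with the hinge fork at (317,90). The measured centre is −0.2°. I release and back off.

Request:
move_arm(plan="0 0 0 0 0 0 0.05; 0 0 0 0 0 0 0.05; 0 0 0 0 0 0 0.05; -0.01 0 -0.03 0 0.04 0 0.05; -0.015 0 -0.04 0 0.06 0 0.05; -0.015 0 -0.04 0 0.07 0 0.05; 0 0 -0.03 0 0 0 0.05; 0 0 0 0 0 0 0.05; 0 0 0 0 0 0 0.05")

```text
time_s: 16.52
position: [0.4762, 0.0347, 0.3188]
tool_rot: [[0.964, 0.266, 0.002], [0.266, -0.964, 0.002], [0.002, -0.002, -1.0]]
ft_force: [-0.2, -0.2, -0.1]
grip_width: 0.0499
gripper_force: 0.0
```

```bash
cat >> h.py <<'E'
def grip(phi,dn=.010,tilt=0,dy=.0015):
    B=np.array([.092-.115*np.cos(phi)+.002*np.sin(phi),dy,.202+.115*np.sin(phi)+.002*np.cos(phi)])
    t=np.radians(tilt); return T(PP,B+dn*np.array([-np.sin(t),0,-np.cos(t)])),toolR(PP[2],t,-1)
E
python3 - <<'E'
from h import *
s=chk(); im,d,o=look(('notch','pawl_hinge','pawl_grip')); gap(d,-40,40)
im,d2,o2=look(('pawl_grip','pawl_hinge'),c='scene'); 
for n in('pawl_grip','pawl_hinge'):
    if n in o and n in o2: print(n,local(PP,tri([('wrist',o[n]),('scene',o2[n])])[None]))
W,u,v=cloud(d); X=local(PP,W); m=(abs(X[:,1])<.02)&(X[:,2]>.24)&(X[:,0]>.1)&(X[:,0]<.2); print(m.sum(), X[m].min(0) if m.any() else '',X[m].max(0) if m.any() else '')
print(grip(2.15))
E
```

```text
t 16.525 tilt -0.13787850429955864 pos ang -4.503710562120917 r 0.20444130864370377 y -2.8874230362623855e-05 rotvec err [-0.1033 -0.0001  0.1025]
F tool [-0.244   0.1891  0.0641] grip 0.0 0.04991711491842514 q [-10.1601  11.3406  75.0007   0.1529  93.5787  64.4031]
pawl_hinge [314.6  44.7] 0.58
pawl_grip [503.6 195.6] 0.24
gap -8.76903342823532 8.02603704053848 centre -0.37149819384841987 width 16.7950704687738 median r 0.08022024238662995
pawl_grip [256.2 185.7] 0.78
pawl_hinge [280.2 224.9] 0.91
pawl_grip [[ 0.0904 -0.0154  0.3312]]
pawl_hinge [[0.0939 0.0011 0.1998]]
0  
(array([0.6423, 0.0819, 0.2871]), array([[ 0.9644,  0.2646,  0.    ],
       [ 0.2646, -0.9644,  0.    ],
       [ 0.    ,  0.    , -1.    ]]))
```

Run:
```python
from h import *
s=env.observe(); rows(s['position'],s['tool_rot'],[(T(PP,(.06,.0015,.40)),toolR(PP[2],0,-1),4)],.05)
```

```text
4 rows
0.0190 -0.0004 -0.0201 -0.000 -0.001 0.000 0.05; 0.0190 -0.0004 -0.0201 -0.000 -0.001 0.000 0.05; 0.0190 -0.0004 -0.0201 -0.000 -0.001 0.000 0.05; 0.0190 -0.0004 -0.0202 -0.000 -0.001 0.000 0.05
```

Request:
move_arm(plan="0.019 -0.0005 -0.02 0 0 0 0.05; 0.019 -0.0005 -0.02 0 0 0 0.05; 0.019 -0.0005 -0.02 0 0 0 0.05; 0.019 0 -0.02 0 0 0 0.05; 0 0 0 0 0 0 0.05; 0 0 0 0 0 0 0.05")

```text
time_s: 17.62
position: [0.5485, 0.0562, 0.3991]
tool_rot: [[0.964, 0.266, 0.002], [0.266, -0.964, 0.002], [0.002, -0.002, -1.0]]
ft_force: [-1.0, 0.3, -0.1]
grip_width: 0.0502
gripper_force: 0.0
```

Run:
```python
from h import *
s=chk(); im,d,o=look(('pawl_grip','pawl_hinge'),fn='w4.png')
if 'pawl_grip' in o:
    print('tri',local(PP,tri([('wrist',o['pawl_grip']),('scene',(256.2,185.7))])[None]))
    px=np.round(o['pawl_grip']).astype(int); print('depth',local(PP,back('wrist',o['pawl_grip'],d[px[1],px[0]])[None]))
W,u,v=cloud(d); X=local(PP,W); m=(abs(X[:,1])<.025)&(X[:,2]>.27)&(X[:,0]>.12)&(X[:,0]<.2); print(m.sum(),np.percentile(X[m],[1,99],axis=0))
s=env.observe(); P,R=grip(2.15,.012); P0=P+[0,0,.06]; rows(s['position'],s['tool_rot'],[(P0,R,3),(P,R,3)],.05)
```

```text
t 17.625 tilt -0.12377287266793194 pos ang 11.798790826940294 r 0.29019906047411603 y 0.0015264347706322508 rotvec err [-0.1061 -0.0001  0.1073]
F tool [-0.8881 -0.5556  0.1294] grip 0.0 0.050167989882560333 q [ -6.5258  18.7988  52.0134   0.153  109.1123  68.0731]
pawl_grip [318.6  62.9] 0.94
pawl_hinge [319.7 160.9] 0.69
tri [[ 0.1558 -0.0007  0.2923]]
depth [[ 0.1556 -0.0001  0.3062]]
2731 [[ 0.126  -0.0146  0.2858]
 [ 0.1639  0.014   0.3063]]
6 rows
0.0324 0.0001 0.0182 -0.001 -0.001 0.001 0.05; 0.0324 0.0001 0.0182 -0.001 -0.001 0.001 0.05; 0.0324 0.0000 0.0182 -0.001 -0.001 0.001 0.05; -0.0000 -0.0000 0.0200 -0.000 -0.000 0.000 0.05; -0.0000 -0.0000 0.0200 -0.000 -0.000 0.000 0.05; -0.0000 -0.0000 0.0200 -0.000 -0.000 0.000 0.05
```

View pics/w4.png

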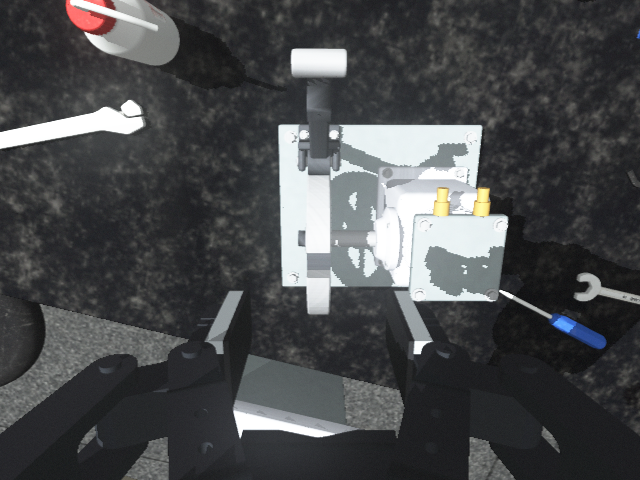

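The picture shows the pawl grip at (319,63) and the notch as a dark patch at about (318,262). The measured grip position (x 156, z 298 mm) matches the model. I go to the grip and pinch its ends.

Request:
move_arm(plan="0.0325 0 0.018 0 0 0 0.05; 0.0325 0 0.018 0 0 0 0.05; 0.0325 0 0.018 0 0 0 0.05; 0 0 0.02 0 0 0 0.05; 0 0 0.02 0 0 0 0.05; 0 0 0.02 0 0 0 0.05; 0 0 0 0 0 0 0.05; 0 0 0 0 0 0 0.024; 0 0 0 0 0 0 0.024; 0 0 0 0 0 0 0.024; 0 0 0 0 0 0 0.024", grip_force=20)

```text
time_s: 19.15
position: [0.6436, 0.0824, 0.2875]
tool_rot: [[0.964, 0.266, 0.005], [0.266, -0.964, 0.002], [0.006, -0.001, -1.0]]
ft_force: [-0.3, -0.4, 5.3]
grip_width: 0.0293
gripper_force: 23.3
```

Run:
```python
from h import *
s=chk(); P,R=grip(2.15,.012); print((P-s['position'])@R)
dn=.012; w=[]
for ph in np.linspace(2.15,.05,17)[1:]: w.append((*grip(ph,dn,0),1))
rows(*grip(2.15,dn),w,.024)
```

```text
t 19.15 tilt -0.3273102170267554 pos ang 42.48563822471168 r 0.23389067360457175 y 0.0016843872942151547 rotvec err [-0.0308 -0.      0.1038]
F tool [-0.3915  0.2943 -5.272 ] grip 23.2768115401268 0.02930665775576928 q [-3.1888 30.6848 50.3416  0.1348 98.673  71.3841]
[-0.0014  0.0002  0.0023]
16 rows
-0.0130 -0.0000 -0.0076 0.000 0.000 0.000 0.024; -0.0139 0.0000 -0.0059 0.000 0.000 0.000 0.024; -0.0145 0.0000 -0.0040 0.000 0.000 0.000 0.024; -0.0149 -0.0000 -0.0021 0.000 0.000 0.000 0.024; -0.0151 -0.0000 -0.0001 0.000 0.000 0.000 0.024; -0.0150 -0.0000 0.0019 0.000 0.000 0.000 0.024; -0.0146 0.0000 0.0038 0.000 0.000 0.000 0.024; -0.0140 -0.0000 0.0057 0.000 0.000 0.000 0.024; -0.0131 0.0000 0.0075 0.000 0.000 0.000 0.024; -0.0120 -0.0000 0.0091 0.000 0.000 0.000 0.024; -0.0107 0.0000 0.0106 0.000 0.000 0.000 0.024; -0.0092 0.0000 0.0119 0.000 0.000 0.000 0.024; -0.0076 -0.0000 0.0130 0.000 0.000 0.000 0.024; -0.0058 -0.0000 0.0139 0.000 0.000 0.000 0.024; -0.0039 0.0000 0.0146 0.000 0.000 0.000 0.024; -0.0020 -0.0000 0.0150 0.000 0.000 0.000 0.024
```

Gripped. I swing it over along the arc.

Request:
move_arm(plan="-0.013 0 -0.0076 0 0 0 0.024; -0.014 0 -0.0059 0 0 0 0.024; -0.0145 0 -0.004 0 0 0 0.024; -0.015 0 -0.002 0 0 0 0.024; -0.015 0 0 0 0 0 0.024; -0.015 0 0.002 0 0 0 0.024; -0.0145 0 0.004 0 0 0 0.024; -0.014 0 0.0057 0 0 0 0.024; 0 0 0 0 0 0 0.024")

```text
time_s: 20.27
position: [0.531, 0.0515, 0.2947]
tool_rot: [[0.964, 0.266, 0.003], [0.266, -0.964, 0.002], [0.004, -0.001, -1.0]]
ft_force: [-2.6, 0.5, 7.7]
grip_width: 0.0294
gripper_force: 25.1
```

Run:
```python
from h import *
s=chk(); P,R=grip(2.15-8*.13125,.012); print((P-s['position'])@R)
im,d,o=look(('notch',)); gap(d,-40,40)
```

```text
t 20.275 tilt -0.21620230600917564 pos ang 12.910423118387223 r 0.18439983248693997 y 0.0016918115065246812 rotvec err [-0.0446 -0.      0.0806]
F tool [-2.331  -1.1554 -7.7438] grip 25.093877613544464 0.029407612520926493 q [-7.242  17.8721 69.8613  0.1243 92.0842 67.3382]
[0.0004 0.0002 0.0013]
gap -22.32147052165649 -21.789406836698227 centre -22.055438679177357 width 0.5320636849582634 median r 0.08016021760512963
```

Request:
move_arm(plan="-0.013 0 0.0075 0 0 0 0.024; -0.012 0 0.009 0 0 0 0.024; -0.0105 0 0.0106 0 0 0 0.024; -0.009 0 0.012 0 0 0 0.024; -0.0076 0 0.013 0 0 0 0.024; -0.006 0 0.014 0 0 0 0.024; -0.004 0 0.0145 0 0 0 0.024; -0.002 0 0.013 0 0 0 0.024; 0 0 0 0 0 0 0.024; 0 0 0 0 0 0 0.024")

```text
time_s: 21.62
position: [0.4689, 0.0346, 0.1996]
tool_rot: [[0.964, 0.266, -0.002], [0.266, -0.964, 0.002], [-0.001, -0.002, -1.0]]
ft_force: [-8.2, -3.9, 0.9]
grip_width: 0.0292
gripper_force: 29.1
```

Run:
```python
from h import *
s=chk(); P,R=grip(.05,.012); print((P-s['position'])@R)
```

```text
t 21.625 tilt 0.0858180537956526 pos ang -15.31993474189548 r 0.08770021511343859 y 0.0018466287603006656 rotvec err [-0.115  -0.0001  0.1035]
F tool [-8.9529  1.5197 -0.9147] grip 29.094360172748566 0.029200687627535287 q [-10.2841  15.517   89.5301   0.0689  75.0801  64.2508]
[0.0004 0.0003 0.0018]
```

The height puts the pawl at about 0.07 rad, so the tooth is already entering the notch. I lower it the rest and let go.

Request:
move_arm(plan="-0.0003 0 0.003 0 0 0 0.024; 0 0 0.003 0 0 0 0.024; 0 0 0 0 0 0 0.024; 0 0 0 0 0 0 0.05; 0 0 0 0 0 0 0.05; 0 0 0 0 0 0 0.05; 0 0 -0.02 0 0 0 0.05; 0 0 -0.03 0 0 0 0.05; -0.01 0 -0.04 0 0 0 0.05; -0.01 0 -0.04 0 0 0 0.05; 0 0 0 0 0 0 0.05; 0 0 0 0 0 0 0.05")

```text
time_s: 23.12
position: [0.4509, 0.0294, 0.323]
tool_rot: [[0.964, 0.266, 0.002], [0.266, -0.964, 0.003], [0.003, -0.002, -1.0]]
ft_force: [0.3, 0.3, -0.3]
grip_width: 0.0501
gripper_force: 0.0
```

Run:
```python
from h import *
s=chk(); im,d,o=look(('pawl_grip','pawl_hinge','notch'),fn='w5.png')
W,u,v=cloud(d); X=local(PP,W)
m=(abs(X[:,1])<.013)&(abs(X[:,0]+.023)<.003); print('bar top z',np.percentile(X[m][:,2],[50,95]))
for x0 in(.0,.02,.04,.06):
    m=(abs(X[:,1])<.005)&(abs(X[:,0]-x0)<.003); print(x0,np.median(X[m][:,2]))
m=(abs(X[:,1])<.014)&(X[:,2]>.205)&(X[:,0]<.01)&(X[:,0]>-.06); print(np.percentile(X[m],[1,99],axis=0))
P=[]
im,d2,o2=look(('pawl_grip',),c='scene')
```

```text
t 23.125 tilt -0.15638380863803028 pos ang -11.39277227502765 r 0.2122156235841959 y 0.0015089957472103812 rotvec err [-0.1076 -0.0001  0.1101]
F tool [ 0.3326 -0.1874  0.2538] grip 0.0 0.050138379712508854 q [-11.4455   8.4696  77.9368   0.1669  93.5025  63.1107]
pawl_grip [318.6 197.9] 0.63
notch [317.8 160.2] 0.66
bar top z [0.4109 0.4165]
0.0 0.2086280291472919
0.02 0.20871139102753178
0.04 0.20867593659913752
0.06 0.20858615090215976
[[-0.0322 -0.0137  0.2073]
 [ 0.0072  0.0138  0.4163]]
pawl_grip [330.  232.5] 0.75
```

View pics/w5.png

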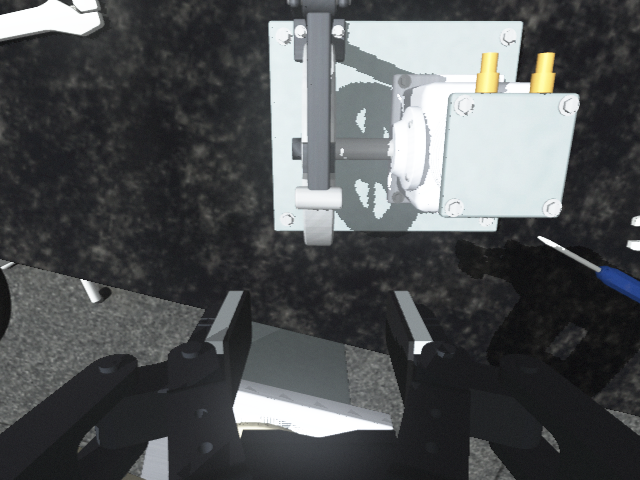

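The picture shows the pawl lying over the wheel's top, grip at (319,198), gripper clear and tools untouched. The arm's top is level at 208.7 mm from x = 0 to 60 mm, so the pawl angle is about 0 and the tooth is fully in. I hand in the job.

```bash
python3 -c "
from rig import env
print(env.close_job())"
```

```text
the job is handed in; nothing more can be done
None
```

The flywheel is at top dead centre with the pawl's tooth fully in the notch by my last depth measurement (pawl arm level). The tools were left alone and the job was handed in at about 23 s; no verdict was returned.

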